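# Press a sensor lid home in a locking clamp

## Task

Slide the sensor carrier into the throat of the bench-mounted locking clamp, socket end first, until it sits fully home against the end stop, and let go of it. Gently press the clamp's handle down over centre so that it stays locked by itself and squeezes the lid home, take your hand off and leave it locked for a second or two, then press the release lever's paddle so that the handle springs up and the carrier is free. Leave the carrier home in the open clamp, do not press the lid with your fingers or force anything hard (keep pushes well under 30 N), and leave the other things on the bench where they are.

Things in the scene. Friction and masses are not known exactly. Their poses are not given: they have to be found in the camera images.
- clamp: Bench-mounted locking clamp (locking pliers on a foot), bare steel, fixed. Base plate 420 x 86 x 12 mm, from x = -335 to +85 mm. Origin on the bench under the presser; +x points out of the throat, where the carrier goes in; z up. The plate's top (z = 12 mm) is the throat's floor. Jaw, handle, and release lever stand behind (-x), in the plane y = 0.
- carrier: Loose aluminium carrier, 0.1 to 0.25 kg: slab 125 x 44 x 12 mm, origin on its underside below the socket; slab from x = -25 to +100 mm, z up. The round socket (41 mm across, top at z = 24.5 mm) stands at the origin, a finger tab at the +x end. Fully home, its origin is over the clamp's origin, 12 mm above the bench, its x along the clamp's x.
- tab (a point): Top centre of the carrier's finger tab, at (82, 0, 47) mm in the carrier's frame. The tab is a plate 12 mm thick (across, carrier y), 32 mm long (carrier x), and rises 36 mm above the slab: take it from above with the fingers either side in y.
- cap: Round grey lid, 41 mm across, 4 mm thick, press-fitted on the carrier's socket. Origin at the centre of its underside: at z = 24.5 mm in the carrier's frame when home; it starts 3 to 5 mm proud and takes about 18 N to push. Only the clamp should press it.
- jaw: Pivoting steel jaw; carries presser, handle, and toggle link. Origin at its pivot, 70 mm behind the presser, 66 mm above the bench. Open, its nose hangs at least 58 mm above the bench and reaches no farther out than clamp x = +30 mm.
- presser: Sprung, rubber-nosed presser under the jaw's nose, 20 mm across; it gives about 8 mm when locked on the lid and then presses with 40 to 60 N. Origin at its lower tip.
- handle_grip (a point): Top of the handle (a plain grey bar 105 mm long, 26 mm wide), 30 mm from its free end. The handle turns about a pivot at clamp x = -70 mm, 101 mm above the bench. Open, this point is about 185 to 213 mm above the bench near clamp x = -190 mm; locked, about 105 to 137 mm, near clamp x = -215 mm. It starts open, its end up to 235 mm high.
- paddle (a point): Top centre of the release lever's paddle, 32 x 34 mm, beyond the handle's end, at clamp x = -302 mm, about 106 mm above the bench at rest. The lever rocks on a pivot 57 mm nearer the jaw. Pressing the paddle down 10 to 55 mm (about 7 N) lifts the locked handle back over centre; it then springs up. Let go, the lever springs back. Keep below 30 N.
- bottle: Amber bottle, 130 mm tall. It stays where it is.
- jar: Clear jar, 60 mm tall. It stays where it is.
- dish: Shallow glass dish, 90 mm across. It stays where it is.
- driver: Screwdriver, 150 mm long. It stays where it is.
- slidebox: Grey open slide box, 90 x 120 x 35 mm. It stays where it is.
- beaker: Glass beaker, 85 mm tall. It stays where it is.
- mouth (a point): Middle of the throat's entrance, on its floor, at (76, 0, 12) mm in the clamp's frame. Two guide rails, 9 mm high and 47.6 mm apart, run from clamp x = -30 to +55 mm and flare out towards the entrance.
- stop (a point): Foot of the end stop's face, at (-25.5, 0, 12) mm in the clamp's frame; the carrier's socket end meets it when fully home. A push of 5 to 10 N there is enough.
- lock_zone (a point): Fixed point at (-205, 0, 122) mm in the clamp's frame, about where the handle's top locks; the true height differs by up to 16 mm either way with a hidden set screw and must be felt. Pressing straight down here, resistance grows to 9 to 13 N and falls away over centre; some 4 mm lower is a solid stop. Past centre it stays down by itself. Keep below 30 N.

How it is judged:
By the outcome, as a careful person would: the job done as asked, in the order asked, and still so for the second after the job is handed in, with the robot touching nothing.
It also fails if it takes over 70 s, if anything falls off the work surface, if the arm or the gripper's body presses on something with over 40 N, if the wrist force passes 120 N, or if a joint passes its speed limit or range.

## Robot

A 7-joint arm with a two-finger parallel gripper is mounted at the origin on the work surface. World frame = base frame: x ahead of the robot, y to its left, z up, the work surface at z = 0. Lengths are in m, angles in rad, forces in N, time in s.
With the tool pointing down it reaches from about 0.425 to 0.975 m from the base axis. Payload 16.7 kg.
Tool frame: the origin (TCP) lies midway between the tips of the shut fingers; the grasp point (between the pads) lies r.grip_point_offset behind it (r.grip_point_offset is the distance from the TCP to the grasp point, in m); x points along the fingers, y is the direction in which the jaws open and shut, and the axes are right-handed (so a half turn about x gives the same grasp; the last joint's range is limited). The gripper opens to 85 mm and grips with 20 to 120 N. Pads are 22 mm wide; open, the fingers measure 114 mm over their backs; the gripper's body (76 mm by 85 mm) begins 54 mm behind the grasp point. The pads swing forward as they close: fully open they stand 13 mm farther back than shut.
Start: joints at [-1.399, 0.426, 0.074, 1.606, -0.034, 1.111, -0.067], TCP at [0.213, 0.64, 0.231] pointing down, gripper open.
Joint ranges: [-2.85, 2.85], [-0.5, 2.14], [-1.23, 1.37], [0.21, 2.46], [-1.02, 4.16], [0.16, 2.05], [-2.73, 2.73]. Speed limits (rad/s): [1.89, 1.89, 2.39, 2.39, 3.01, 3.01, 3.01].

## Interface

Orientations are given as a 3x3 rotation matrix whose columns are the frame's x, y, z axes.
In Python, from rig import r gives the robot as it stands.
- The arm moves only by the tool apply_moves, never from a script. Its argument "commands" is text: rows parted by semicolons, each of 5 numbers parted by spaces: the shift along the tool's x, y, z in m, then the turn about the tool's x in degrees, then the opening, from -1 (shut) to 1 (fully open). In form: x y z twist gripper; .... A call has 1 to 12 rows; each row is the pose to reach, as a shift and turn from the pose commanded when the call began, along the tool's axes at that moment; what a row does not reach only later rows make up. A row lasts 1/8 s, in which the tool goes at most 62.5 mm and 10.7 degrees, less where a joint would pass 70% of its speed; a pose out of reach is approached as far as the arm can. A call with a gripper value outside its range is refused whole. The fingers move at their own pace and stop on an object; "force" is the grip in N (left out, the last holds). Time passes only in rows, so rows that repeat a pose let the fingers close. It gives the time, the measured TCP pose, the force and the opening at its end, in the units of the state.
- r.get_state(): the state, without advancing time (a new reading comes with each control period).
- r.camera(name): name is "side" or "top" or "wrist"; returns a dict with "image" (420x560x3 uint8, red, green, blue), "intrinsics" (3x3 intrinsics, pixels), "k1" (the pictures are not rectified: a ray, as slopes to the right and down, at radius r is drawn at 1 + k1 r^2 times it, then the intrinsics apply), "T" (4x4, takes a point from camera to world coordinates). Camera axes: x right, y up, looking along -z (the intrinsics and any distortion apply to the point x, -y, -z); pixel columns grow to the right and rows downward; lengths in m; the calibration is good to about 2 mm. A picture is of the moment at which its call begins. There is no depth.
- r.sign_off(): hands the job in, once; it reports no verdict.
Trained networks look in the newest picture that a camera, given by its name, has taken for a name from the list of things; names that differ only in an ending like _2 or _b are one class to them, and where a whole thing is asked for, a point or a joint stands for the part that bears it (a point fixed in the world has none). Each returns a list of dicts, best first, with "conf" (0 to 1); they miss things now and then, are a little off and sometimes report something else, mostly with a low value. They report only what shows in the picture. A call takes as long as a camera call.
- r.masks_of(camera, name): "region" (420x560 bool, what is visible of it) and "extent" ([left, top, right, bottom] in pixels, round what is visible of it).
The state is a dict: "time_s": time; "joint_positions": joint angles; "dq": joint speeds; "effort": joint torques, N m; "tcp_pos": TCP position; "eef_rot": TCP orientation; "contact_force": force on the tool from outside, world axes, zero at the start; "ft_torque": the same for the moment, N m; "width": finger opening in m.
Only numpy, scipy, OpenCV 4.12 (cv2) and the standard library are available. Lean on these libraries where they do the work, as an engineer would, in place of code of your own. Each camera call takes 0.05 s, during which the arm holds its last target. There are 200 camera calls.

## Working session

There is one attempt and no reset: what is moved stays moved. The work goes in short steps, Python scripts to look and compute and a tool call to move; the robot and the scene stay as the last step left them, time stands still between calls to the robot, and variables do not carry over. Pictures are saved under pics/ and viewed, about 8 in all and at most 12, crops included, and the job is handed in when it is done.

Besides the shell and the picture viewer there is one more tool, called in YAML: its name, and indented under it one key for each argument. apply_moves: Moves the arm, as the interface text tells. Its arguments: {"type":"object","properties":{"commands":{"type":"string"},"force":{"type":"number"}},"required":["commands"]}

```bash
mkdir -p pics; cat > h.py <<'E'
import numpy as np, cv2
from rig import r
def ray(c,uv):
    K=c["intrinsics"];d=np.array([(uv[0]-K[0,2])/K[0,0],(uv[1]-K[1,2])/K[1,1]]);s=d.copy()
    for _ in range(20): s=d/(1+c["k1"]*(s@s))
    T=np.array(c["T"]);v=T[:3,:3]@np.array([s[0],-s[1],-1]);return T[:3,3],v
def atz(c,uv,z):
    o,v=ray(c,uv);return o+v*(z-o[2])/v[2]
def proj(c,p):
    T=np.array(c["T"]);q=T[:3,:3].T@(np.array(p)-T[:3,3]);s=np.array([q[0],-q[1]])/-q[2]
    s=s*(1+c["k1"]*(s@s));K=c["intrinsics"];return np.array([K[0,0]*s[0]+K[0,2],K[1,1]*s[1]+K[1,2]])
def save(c,n): cv2.imwrite(f"pics/{n}.png",c["image"][:,:,::-1])
E
python3 - <<'E'
from h import *
print(r.get_state(),r.grip_point_offset)
for n in("top","side"):
    c=r.camera(n);save(c,n+"0");print(n,c["T"].round(3).tolist(),c["intrinsics"].tolist(),c["k1"])
    for t in("clamp","carrier","cap","tab","jaw","presser","handle_grip","paddle","bottle","jar","dish","driver","slidebox","beaker"):
        for m in r.masks_of(n,t)[:2]:
            ys,xs=np.nonzero(m["region"]);print(t,round(m["conf"],2),m["extent"],xs.mean().round(1),ys.mean().round(1),len(xs))
E
```

```text
{'time_s': 0.0, 'joint_positions': array([-1.39847628,  0.42673089,  0.07381434,  1.60661409, -0.03411273,
        1.11076253, -0.06707782]), 'dq': array([-1.14506548e-03, -1.54269232e-03, -5.08132337e-04,  6.59031346e-04,
       -2.55144892e-05,  8.26296718e-04, -1.37360550e-03]), 'effort': array([-1.04745566e-03, -9.49830937e+01,  3.76060367e+00, -4.63531280e+01,
        1.92039530e-02,  9.96929070e-03,  4.38430092e-06]), 'tcp_pos': array([0.2133732 , 0.63996602, 0.2306071 ]), 'eef_rot': array([[-3.33593806e-04,  3.16276479e-01,  9.48667000e-01],
       [-1.21170226e-03,  9.48666229e-01, -3.16276648e-01],
       [-9.99999210e-01, -1.25500988e-03,  6.67637475e-05]]), 'contact_force': array([-0.29828729, -0.15819402, -0.51736481]), 'ft_torque': array([-0.08164854,  0.04035036,  0.01207775]), 'width': 0.08571690413316932} 0.0187
top [[0.011, 0.995, -0.099, 0.44], [-1.0, 0.013, 0.021, 0.03], [0.022, 0.099, 0.995, 1.408], [0.0, 0.0, 0.0, 1.0]] [[492.63388721232286, 0.0, 276.4858408274576], [0.0, 492.63388721232286, 210.49126148737943], [0.0, 0.0, 1.0]] -0.11926833977220681
clamp 0.94 [2
[... 1624 characters left out ...]
 246.0 266.4 660
jaw 0.52 [222.2, 232.8, 269.7, 393.2] 246.0 315.1 5768
handle_grip 0.19 [233.0, 309.7, 250.0, 362.9] 240.8 339.3 449
paddle 0.64 [229.5, 310.7, 251.0, 363.7] 240.7 339.4 536
paddle 0.23 [179.4, 157.6, 201.5, 194.0] 188.2 174.6 672
bottle 0.91 [353.2, 198.3, 382.9, 241.1] 368.0 222.2 866
jar 0.61 [325.2, 196.5, 342.0, 223.2] 332.2 210.1 414
jar 0.36 [220.9, 235.1, 265.9, 388.5] 246.0 314.9 5531
dish 0.76 [322.7, 175.3, 354.9, 202.2] 337.3 188.0 575
driver 0.85 [377.5, 356.8, 389.0, 388.2] 382.2 372.0 344
driver 0.27 [220.1, 235.2, 269.8, 392.7] 246.0 315.0 5779
slidebox 0.79 [353.2, 266.3, 401.8, 314.8] 377.0 289.8 1913
beaker 0.68 [180.2, 157.6, 200.1, 194.7] 188.0 174.2 666
```

```bash
python3 - <<'E'
import cv2,numpy as np
a=cv2.imread("pics/top0.png")[190:290,160:420];b=cv2.imread("pics/side0.png")[150:400,160:410]
a=cv2.resize(a,None,fx=3,fy=3,interpolation=2);cv2.imwrite("pics/a.png",a)
cv2.imwrite("pics/b.png",cv2.resize(b,None,fx=2.4,fy=2.4,interpolation=2))
E
```

```text
(no output)
```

View pics/a.png

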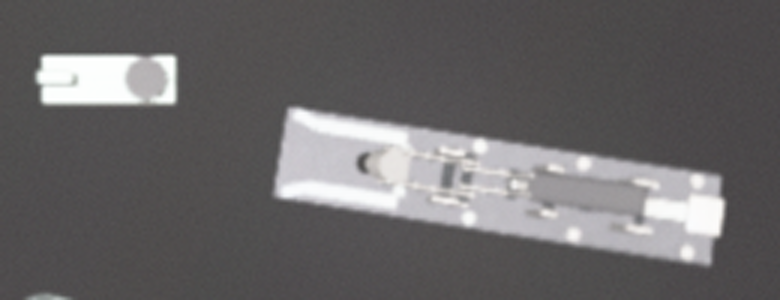

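View pics/b.png

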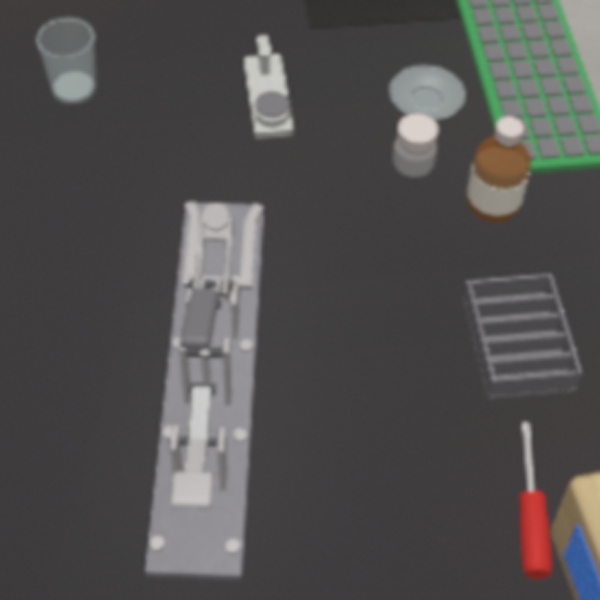

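The top crop shows the carrier at left with its socket toward the clamp and tab outward. The clamp's mouth faces left, at about crop (282,150), the handle is the dark bar, and the paddle is at (705,215). The side crop agrees, with the plate corners clear. I'll fit both poses from the corners in the two views.

```bash
cat > fit.py <<'E'
from h import *
from scipy.optimize import least_squares
def fit(obs,x0):
    # obs: list (cam, local pt, uv)
    def P(p,l): 
        c,s=np.cos(p[2]),np.sin(p[2]);return [p[0]+c*l[0]-s*l[1],p[1]+s*l[0]+c*l[1],l[2]]
    f=lambda p:np.concatenate([proj(c,P(p,l))-uv for c,l,uv in obs])
    s=least_squares(f,x0);return s.x,s.fun.reshape(-1,2).round(1)
E
python3 - <<'E'
from fit import *
t=r.camera("top");s=r.camera("side")
A=lambda u,v:np.array([u/3+160-.33,v/3+190-.33]);B=lambda u,v:np.array([u/2.4+160-.3,v/2.4+150-.3])
F,K,z=.085,-.335,.012
pl=[(F,-.043),(F,.043),(K,-.043),(K,.043)]  # local; clamp +x ~ world +y, so +y local ~ world -x
ot=[A(290,107),A(275,196),A(721,175),A(711,266)]
os=[B(263,207),B(186,203),B(241,575),B(146,573)]
for nm,o in(("top",[(t,(*l,z),u) for l,u in zip(pl,ot)]),("side",[(s,(*l,z),u) for l,u in zip(pl,os)])):
    x,f=fit(o,[.37,0,1.57]);print("clamp",nm,x.round(4),f.tolist())
o=[(t,(*l,z),u) for l,u in zip(pl,ot)]+[(s,(*l,z),u) for l,u in zip(pl,os)];print(fit(o,[.37,0,1.57])[0])
pc=[(-.025,-.022),(-.025,.022),(.1,-.022),(.1,.022)]
ot=[A(177,55),A(177,104),A(41,55),A(41,104)];os=[B(293,131),B(256,136),B(282,55),B(244,57)]
# note top: image up = +x world
for nm,o in(("top",[(t,(*l,z),u) for l,u in zip(pc,ot)]),("side",[(s,(*l,z),u) for l,u in zip(pc,os)])):
    x,f=fit(o,[.45,.15,1.57]);print("carrier",nm,x.round(4),f.tolist())
E
```

```text
clamp top [ 0.4813 -0.0195  1.4233] [[-0.4, -0.2], [-0.3, 0.1], [0.8, 0.3], [-0.0, -0.2]]
clamp side [ 0.4806 -0.02    1.4258] [[0.1, -0.9], [-0.1, -0.3], [0.4, 0.7], [-0.4, 0.1]]
[ 0.48093684 -0.01979874  1.42470204]
carrier top [0.5603 0.1917 1.5857] [[-0.7, 0.4], [-0.8, -0.5], [0.9, 0.5], [0.6, -0.4]]
carrier side [0.5591 0.1884 1.5781] [[0.1, 0.0], [-0.1, -0.8], [-0.5, 0.3], [0.5, 0.6]]
```

apply_moves:
  commands: "0 -0.24 0.445 71 1;0 -0.24 0.445 71 1;0 -0.24 0.445 71 1;0 -0.24 0.445 71 1;0 -0.24 0.445 71 1;0 -0.24 0.445 71 1;0 -0.24 0.445 71 1;0 -0.24 0.445 71 1;0.07 -0.24 0.445 71 1;0.07 -0.24 0.445 71 1;0.07 -0.24 0.445 71 1;0.07 -0.24 0.445 71 1"
  force: 40

```text
time_s: 3.1
tcp_pos: [0.5601, 0.2732, 0.1633]
eef_rot: [[0.002, 1.0, 0.011], [0.002, 0.011, -1.0], [-1.0, 0.002, -0.002]]
contact_force: [0.5, 0.5, 0.5]
width: 0.0853
```

```bash
python3 - <<'E'
from fit import *
s=r.get_state();print(s["tcp_pos"],s["eef_rot"].round(3).tolist(),s["contact_force"])
c=r.camera("wrist");save(c,"w1");print(c["T"].round(3).tolist())
for t in("tab","carrier","cap"):
    for m in r.masks_of("wrist",t)[:2]:
        ys,xs=np.nonzero(m["region"]);print(t,round(m["conf"],2),m["extent"],xs.mean().round(1),ys.mean().round(1))
cy=np.cos(1.582),np.sin(1.582)
for l in((.066,0,.048),(.098,0,.048),(.1,.022,.012),(.1,-.022,.012),(-.025,.022,.012),(0,0,.0285)):
    print(l,proj(c,[.5598+cy[0]*l[0]-cy[1]*l[1],.190+cy[1]*l[0]+cy[0]*l[1],l[2]]).round(1))
E
```

```text
[0.56009316 0.27323295 0.16327017] [[0.002, 1.0, 0.011], [0.002, 0.011, -1.0], [-1.0, 0.002, -0.002]] [0.47685416 0.53166348 0.5424071 ]
[[1.0, -0.009, -0.006, 0.559], [0.011, 0.945, 0.326, 0.358], [0.003, -0.326, 0.945, 0.307], [0.0, 0.0, 0.0, 1.0]]
tab 0.6 [254.3, 164.4, 307.8, 310.2] 280.3 233.5
carrier 0.82 [251.6, 165.5, 304.3, 310.9] 280.4 233.3
cap 0.84 [257.3, 269.1, 303.8, 311.5] 280.2 287.9
(0.066, 0, 0.048) [278.9 225.7]
(0.098, 0, 0.048) [278.8 184.5]
(0.1, 0.022, 0.012) [251.9 170.6]
(0.1, -0.022, 0.012) [305.9 170.6]
(-0.025, 0.022, 0.012) [255.5 302.7]
(0, 0, 0.0285) [279.1 288.6]
```

View pics/w1.png

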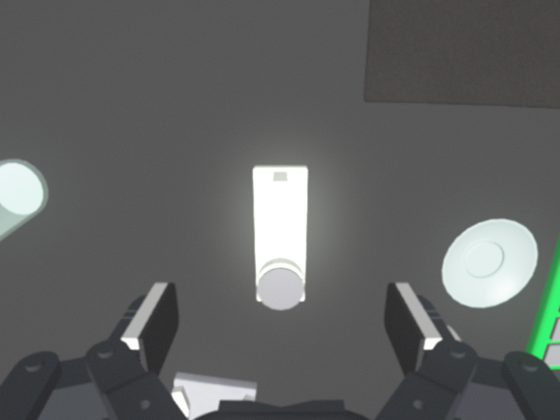

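apply_moves:
  commands: "0.06 0 -0.001 0 1;0.1 0 -0.002 0 1;0.13 0 -0.002 0 1;0.144 0 -0.002 0 1;0.144 0 -0.002 0 1;0.144 0 -0.002 0 -1;0.144 0 -0.002 0 -1;0.144 0 -0.002 0 -1;0.144 0 -0.002 0 -1;0.144 0 -0.002 0 -1;0.144 0 -0.002 0 -1;0.144 0 -0.002 0 -1"
  force: 40

```text
time_s: 4.8
tcp_pos: [0.5599, 0.274, 0.0177]
eef_rot: [[0.0, 1.0, 0.01], [0.0, 0.01, -1.0], [-1.0, 0.0, -0.0]]
contact_force: [-1.7, -0.7, 5.8]
width: 0.0111
```

apply_moves:
  commands: "-0.015 0 0 0 -1;-0.045 0 0 0 -1;-0.045 -0.02 0.03 4 -1;-0.045 -0.04 0.06 8 -1;-0.045 -0.0485 0.082 9 -1;-0.045 -0.0485 0.082 9 -1;-0.045 -0.0485 0.082 9 -1;-0.045 -0.0485 0.082 9 -1"

```text
time_s: 5.8
tcp_pos: [0.5125, 0.1921, 0.0623]
eef_rot: [[0.0, 0.989, -0.146], [0.0, -0.146, -0.989], [-1.0, 0.0, -0.0]]
contact_force: [0.2, 0.7, -2.4]
width: 0.0115
```

```bash
python3 - <<'E'
from fit import *
s=r.get_state();print(s["contact_force"],s["ft_torque"],s["width"])
for n in("wrist","side","top"):
    c=r.camera(n);save(c,n+"2")
a=cv2.imread("pics/wrist2.png");cv2.imwrite("pics/w2.png",cv2.resize(a[130:,120:440],None,fx=2,fy=2,interpolation=2))
b=cv2.imread("pics/side2.png")[150:290,200:330];cv2.imwrite("pics/s2.png",cv2.resize(b,None,fx=4,fy=4,interpolation=2))
E
```

```text
[ 0.17912714  0.7049562  -2.41306468] [ 0.05028455 -0.03718252  0.00188238] 0.011504006091787295
```

View pics/w2.png

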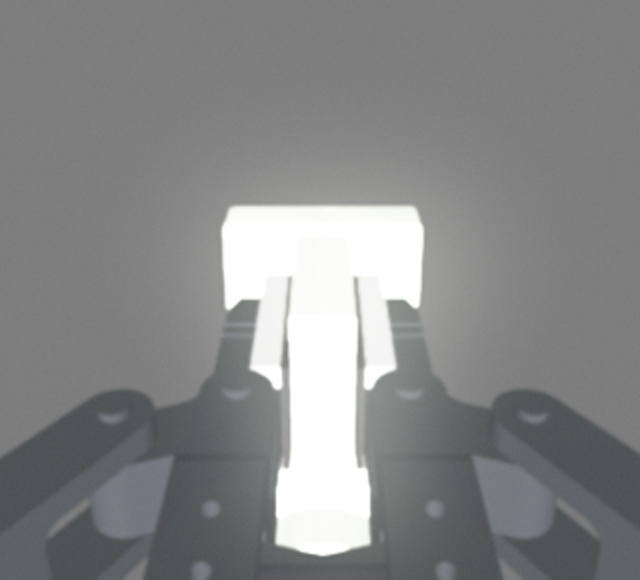

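View pics/s2.png

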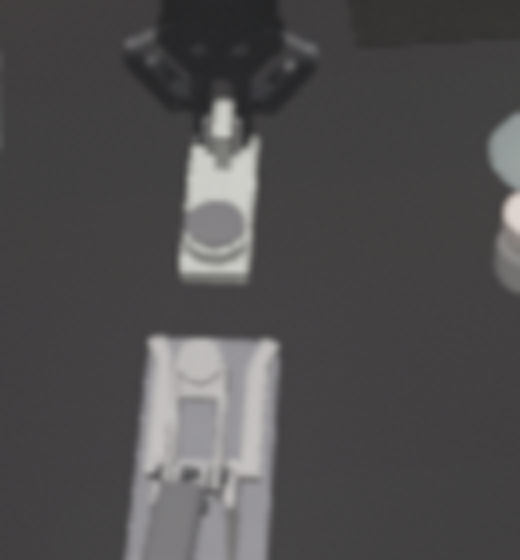

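```bash
python3 - <<'E'
from fit import *
s=r.camera("side");B=lambda u,v:np.array([u/4+200-.4,v/4+150-.4])
z=.0566
o=[(s,(-.025,.022,z),B(180,267)),(s,(-.025,-.022,z),B(249,272)),(s,(.1,-.022,z),B(259,138))]
x,f=fit(o,[.49,.1,1.43]);print("carrier",x,f.tolist())
T=r.get_state()["tcp_pos"]
for cx,cy,a in((.4806,-.02,1.4258),(.4813,-.0195,1.4233)):
    d=np.array([np.cos(a),np.sin(a)]);n=np.array([-d[1],d[0]])
    for p in (x[:2],T[:2]): q=p-[cx,cy];print("clampframe",q@d,q@n,x[2]-a)
E
```

```text
carrier [0.49936122 0.11100786 1.41260938] [[0.2, 0.6], [-0.4, 0.0], [0.2, -0.7]]
clampframe 0.13234390939767454 0.00036481763940547955 -0.013190615205752154
clampframe 0.21402029442022033 -0.0005577910964343626 -0.013190615205752154
clampframe 0.13174513924369807 0.0013145943606392707 -0.010690615205752207
clampframe 0.21342357554711058 0.0005961792578077344 -0.010690615205752207
```

apply_moves:
  commands: "0.02 0 0.01 0 -1;0.03 0 0.02 0 -1;0.03 0 0.035 0 -1;0.03 0 0.045 0 -1;0.03 0 0.055 0 -1;0.03 0 0.065 0 -1;0.03 0 0.075 0 -1;0.03 0 0.085 0 -1;0.03 0 0.095 0 -1;0.03 0 0.105 0 -1;0.03 0 0.105 0 -1"

```text
time_s: 7.38
tcp_pos: [0.4965, 0.0867, 0.0323]
eef_rot: [[-0.0, 0.989, -0.148], [-0.0, -0.148, -0.989], [-1.0, -0.0, 0.0]]
contact_force: [0.2, 0.4, -1.2]
width: 0.0117
```

apply_moves:
  commands: "0 0 0.006 0 -1;0 0 0.011 0 -1;0 0 0.016 0 -1;0.001 0 0.019 0 -1;0.001 0 0.021 0 -1;0.001 0 0.022 0 -1;0.001 0 0.022 0 -1"

```text
time_s: 8.25
tcp_pos: [0.4934, 0.0658, 0.0313]
eef_rot: [[-0.0, 0.989, -0.147], [-0.0, -0.147, -0.989], [-1.0, -0.0, 0.0]]
contact_force: [1.2, -0.1, -1.8]
width: 0.0113
```

apply_moves:
  commands: "0.0005 0 0.001 0 -1;0.001 0 0.002 0 -1;0.001 0 0.002 0 -1"

```text
time_s: 8.62
tcp_pos: [0.493, 0.0637, 0.0303]
eef_rot: [[-0.0, 0.989, -0.147], [-0.0, -0.147, -0.989], [-1.0, -0.0, 0.0]]
contact_force: [0.7, 0.2, -1.6]
width: 0.0111
```

apply_moves:
  commands: "0 0 0.001 0 -1;0 0 0.0015 0 -1;0 0 0.0015 0 -1"

```text
time_s: 9.0
tcp_pos: [0.4929, 0.0623, 0.0303]
eef_rot: [[-0.0, 0.989, -0.147], [-0.0, -0.147, -0.989], [-1.0, -0.0, 0.0]]
contact_force: [-0.2, 0.3, -3.1]
width: 0.0112
```

apply_moves:
  commands: "0 0 0.001 0 -1;0 0 0.0015 0 -1;0 0 0.0015 0 -1"

```text
time_s: 9.38
tcp_pos: [0.4929, 0.0618, 0.0305]
eef_rot: [[0.0, 0.989, -0.146], [0.001, -0.146, -0.989], [-1.0, 0.0, -0.001]]
contact_force: [0.6, 6.5, -1.3]
width: 0.0114
```

apply_moves:
  commands: "0 0 0.001 0 -1;0 0 0.001 0 -1"

```text
time_s: 9.62
tcp_pos: [0.4929, 0.0618, 0.0306]
eef_rot: [[0.001, 0.989, -0.145], [0.002, -0.145, -0.989], [-1.0, 0.0, -0.002]]
contact_force: [0.1, 12.8, 1.1]
width: 0.0111
```

apply_moves:
  commands: "0.0005 0 -0.0005 0 -1;0.001 0 -0.0005 0 -1;0.001 0 -0.0005 0 0;0.001 0 -0.0005 0 0;0.001 0 -0.0005 0 0;0.001 0 -0.0005 0 0"

```text
time_s: 10.38
tcp_pos: [0.4925, 0.0602, 0.0293]
eef_rot: [[-0.0, 0.989, -0.147], [-0.0, -0.147, -0.989], [-1.0, -0.0, 0.0]]
contact_force: [-0.2, 0.5, 0.1]
width: 0.0426
```

apply_moves:
  commands: "-0.03 0 0 0 0;-0.09 0 0 0 0;-0.15 0 0 0 0;-0.21 0 0 0 -1;-0.25 0 0.03 0 -1;-0.25 0 0.09 0 -1;-0.25 0 0.15 0 -1;-0.25 0 0.21 0 -1;-0.25 0 0.25 0 -1;-0.25 0 0.274 0 -1;-0.25 0 0.274 0 -1;-0.25 0 0.274 0 -1"

```text
time_s: 11.88
tcp_pos: [0.4524, -0.21, 0.2792]
eef_rot: [[-0.0, 0.989, -0.146], [0.0, -0.146, -0.989], [-1.0, -0.0, -0.0]]
contact_force: [0.3, -0.1, 0.1]
width: -0.0001
```

```bash
python3 - <<'E'
from fit import *
s=r.get_state();print(s["joint_positions"].round(2),s["contact_force"],s["tcp_pos"])
for n in("side","top"):
    c=r.camera(n);save(c,n+"3")
    d=np.array([np.cos(1.4247),np.sin(1.4247)]);o=np.array([.4809,-.0198])
    for t in("carrier","cap","handle_grip","paddle","jaw"):
        for m in r.masks_of(n,t)[:1]: print(n,t,round(m["conf"],2),m["extent"])
    for l in((.1,.022,.024),(.1,-.022,.024),(-.19,0,.2),(-.302,0,.106)):
        p=o+d*l[0]+np.array([-d[1],d[0]])*l[1];print(l,proj(c,[*p,l[2]]).round(1))
b=cv2.imread("pics/side3.png")[210:400,190:310];a=cv2.imread("pics/top3.png")[215:300,240:420]
a=cv2.resize(a,None,fx=2.5,fy=2.5,interpolation=2);b=cv2.resize(b,None,fx=3,fy=3,interpolation=2)
im=np.zeros((570,360+450,3),np.uint8);im[:,:360]=b;im[:a.shape[0],360:]=a;cv2.imwrite("pics/c3.png",im[:,:800])
E
```

```text
[-0.47  0.1   0.84  1.97 -0.08  1.11  0.26] [ 0.28970149 -0.14514792  0.0987335 ] [ 0.45241401 -0.20998839  0.27918596]
side carrier 0.6 [324.7, 177.0, 354.9, 202.4]
side cap 0.65 [351.4, 265.3, 401.3, 315.1]
side handle_grip 0.83 [232.3, 266.9, 255.0, 296.1]
side paddle 0.59 [233.3, 311.1, 248.1, 361.3]
side jaw 0.84 [236.8, 263.3, 252.9, 297.9]
(0.1, 0.022, 0.024) [245.4 226.9]
(0.1, -0.022, 0.024) [261.9 227.5]
(-0.19, 0, 0.2) [242.3 282.7]
(-0.302, 0, 0.106) [239.7 354.6]
top carrier 0.67 [250.9, 235.8, 289.2, 253.6]
top cap 0.41 [276.4, 239.1, 289.0, 255.8]
top handle_grip 0.69 [329.0, 248.5, 365.9, 259.8]
top paddle 0.64 [188.8, 133.3, 222.3, 167.3]
top jaw 0.97 [279.3, 236.5, 365.2, 261.4]
(0.1, 0.022, 0.024) [246.9 247.1]
(0.1, -0.022, 0.024) [249.5 231.6]
(-0.19, 0, 0.2) [362.1 254.8]
(-0.302, 0, 0.106) [396.3 261.5]
```

View pics/c3.png

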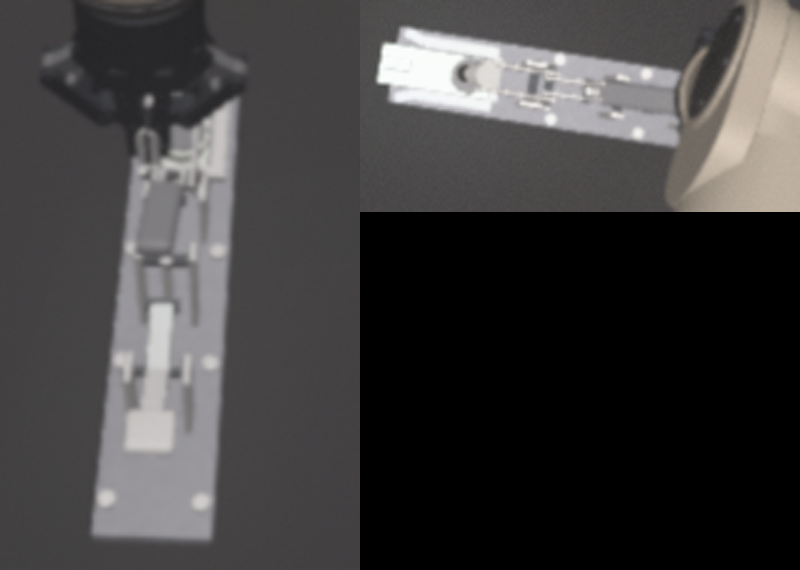

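apply_moves:
  commands: "0.03 0 0 0 -1;0.05 0 0 0 -1;0.065 0 0 0 -1;0.072 0 0 0 -1;0.08 0 0 0 -1;0.08 0 0 0 -1"

```text
time_s: 13.22
tcp_pos: [0.4525, -0.2107, 0.1993]
eef_rot: [[0.0, 0.989, -0.147], [-0.0, -0.147, -0.989], [-1.0, 0.0, 0.0]]
contact_force: [0.9, 2.0, 1.1]
width: -0.0002
```

apply_moves:
  commands: "0.004 0 0 0 -1;0.008 0 0 0 -1;0.012 0 0 0 -1;0.016 0 0 0 -1;0.02 0 0 0 -1"

```text
time_s: 13.85
tcp_pos: [0.4523, -0.2107, 0.1791]
eef_rot: [[-0.0, 0.989, -0.147], [-0.0, -0.147, -0.989], [-1.0, -0.0, 0.0]]
contact_force: [0.8, -1.0, 4.2]
width: 0.0002
```

apply_moves:
  commands: "0.004 0 0 0 -1;0.008 0 0 0 -1;0.012 0 0 0 -1;0.016 0 0 0 -1"

```text
time_s: 14.35
tcp_pos: [0.4526, -0.2115, 0.1635]
eef_rot: [[0.001, 0.989, -0.147], [-0.001, -0.147, -0.989], [-1.0, 0.001, 0.001]]
contact_force: [-1.7, -4.7, 11.9]
width: 0.0003
```

apply_moves:
  commands: "0.003 0 0 0 -1;0.006 0 0 0 -1;0.006 0 0 0 -1"

```text
time_s: 14.72
tcp_pos: [0.4527, -0.2115, 0.1575]
eef_rot: [[0.001, 0.989, -0.147], [-0.001, -0.147, -0.989], [-1.0, 0.001, 0.001]]
contact_force: [-0.8, -3.2, 9.7]
width: 0.0003
```

apply_moves:
  commands: "0.003 0 0 0 -1;0.006 0 0 0 -1;0.006 0 0 0 -1"

```text
time_s: 15.1
tcp_pos: [0.4526, -0.2113, 0.1513]
eef_rot: [[0.001, 0.989, -0.147], [-0.001, -0.147, -0.989], [-1.0, 0.001, 0.001]]
contact_force: [0.7, -3.1, 7.3]
width: -0.0002
```

apply_moves:
  commands: "0.003 0 0 0 -1;0.006 0 0 0 -1;0.006 0 0 0 -1"

```text
time_s: 15.48
tcp_pos: [0.4526, -0.2114, 0.1454]
eef_rot: [[0.001, 0.989, -0.147], [-0.001, -0.147, -0.989], [-1.0, 0.001, 0.001]]
contact_force: [0.0, -4.1, 6.9]
width: 0.0002
```

apply_moves:
  commands: "0.003 0 0 0 -1;0.006 0 0 0 -1;0.006 0 0 0 -1"

```text
time_s: 15.85
tcp_pos: [0.4525, -0.2112, 0.1393]
eef_rot: [[0.0, 0.989, -0.147], [-0.001, -0.147, -0.989], [-1.0, 0.001, 0.001]]
contact_force: [0.3, -2.4, 4.7]
width: -0.0002
```

apply_moves:
  commands: "0.002 0 0 0 -1;0.004 0 0 0 -1;0.004 0 0 0 -1"

```text
time_s: 16.23
tcp_pos: [0.4523, -0.2106, 0.1351]
eef_rot: [[-0.0, 0.989, -0.147], [0.0, -0.147, -0.989], [-1.0, -0.0, 0.0]]
contact_force: [0.7, -1.8, 2.8]
width: -0.0
```

apply_moves:
  commands: "0.002 0 0 0 -1;0.003 0 0 0 -1;0.003 0 0 0 -1"

```text
time_s: 16.6
tcp_pos: [0.4522, -0.2106, 0.1322]
eef_rot: [[-0.0, 0.989, -0.147], [0.0, -0.147, -0.989], [-1.0, -0.0, -0.0]]
contact_force: [-0.2, -1.0, 1.7]
width: -0.0001
```

apply_moves:
  commands: "0.001 0 0 0 -1;0.002 0 0 0 -1;0.002 0 0 0 -1"

```text
time_s: 16.98
tcp_pos: [0.4523, -0.2106, 0.1302]
eef_rot: [[-0.0, 0.989, -0.147], [0.0, -0.147, -0.989], [-1.0, -0.0, -0.0]]
contact_force: [-0.2, -0.5, 1.2]
width: -0.0
```

apply_moves:
  commands: "0.001 0 0 0 -1;0.002 0 0 0 -1;0.002 0 0 0 -1"

```text
time_s: 17.35
tcp_pos: [0.4523, -0.2106, 0.1282]
eef_rot: [[-0.0, 0.989, -0.147], [0.0, -0.147, -0.989], [-1.0, -0.0, -0.0]]
contact_force: [-0.2, -0.8, 0.3]
width: -0.0001
```

apply_moves:
  commands: "0.001 0 0 0 -1;0.002 0 0 0 -1;0.002 0 0 0 -1"

```text
time_s: 17.73
tcp_pos: [0.4523, -0.2106, 0.1262]
eef_rot: [[-0.0, 0.989, -0.147], [0.0, -0.147, -0.989], [-1.0, -0.0, 0.0]]
contact_force: [0.3, 0.2, -0.5]
width: -0.0001
```

apply_moves:
  commands: "0.001 0 0 0 -1;0.002 0 0 0 -1;0.003 0 0 0 -1;0.003 0 0 0 -1"

```text
time_s: 18.23
tcp_pos: [0.4523, -0.2107, 0.1233]
eef_rot: [[-0.0, 0.989, -0.147], [-0.0, -0.147, -0.989], [-1.0, -0.0, 0.0]]
contact_force: [0.5, 0.8, 0.3]
width: -0.0001
```

apply_moves:
  commands: "0.001 0 0 0 -1;0.002 0 0 0 -1;0.002 0 0 0 -1"

```text
time_s: 18.6
tcp_pos: [0.4524, -0.2108, 0.1214]
eef_rot: [[0.0, 0.989, -0.147], [-0.0, -0.147, -0.989], [-1.0, 0.0, 0.0]]
contact_force: [-0.5, 0.3, 5.1]
width: 0.0002
```

apply_moves:
  commands: "0.001 0 0 0 -1;0.001 0 0 0 -1"

```text
time_s: 18.85
tcp_pos: [0.4525, -0.2109, 0.1207]
eef_rot: [[0.0, 0.989, -0.147], [0.0, -0.147, -0.989], [-1.0, 0.0, -0.0]]
contact_force: [-2.7, 0.6, 12.5]
width: -0.0001
```

apply_moves:
  commands: "-0.01 0 0 0 -1;-0.05 0 0 0 -1;-0.1 0 0.03 0 -1;-0.13 0 0.07 0 -1;-0.13 0 0.109 -10 -1;-0.13 0 0.109 -20 -1;-0.13 0 0.109 -30 -1;-0.13 0 0.109 -30 -1;-0.13 0 0.109 -30 -1"

```text
time_s: 19.98
tcp_pos: [0.4363, -0.3185, 0.2505]
eef_rot: [[0.0, 0.932, 0.364], [-0.0, 0.364, -0.932], [-1.0, 0.0, 0.0]]
contact_force: [0.4, 0.4, -0.4]
width: -0.0001
```

```bash
python3 - <<'E'
from fit import *
s=r.get_state();print(s["joint_positions"].round(2),s["contact_force"])
for n in("side","top","wrist"):
    c=r.camera(n);save(c,n+"4")
    for t in("handle_grip","paddle"):
        for m in r.masks_of(n,t)[:1]: print(n,t,round(m["conf"],2),m["extent"])
    d=np.array([np.cos(1.4247),np.sin(1.4247)]);o=np.array([.4809,-.0198])
    for l in((-.215,0,.119),(-.302,0,.106)):
        p=o+d*l[0];print(l,proj(c,[*p,l[2]]).round(1))
b=cv2.imread("pics/side4.png")[210:400,190:310];a=cv2.imread("pics/wrist4.png")
a=cv2.resize(a,(440,330),interpolation=cv2.INTER_AREA);b=cv2.resize(b,None,fx=3,fy=3,interpolation=2)
im=np.zeros((570,800,3),np.uint8);im[:,:360]=b;im[:330,360:]=a;cv2.imwrite("pics/c4.png",im)
E
```

```text
[-0.15  0.23  0.78  1.92 -0.18  1.06  1.08] [ 0.4292744   0.37320334 -0.38230088]
side handle_grip 0.58 [235.3, 305.1, 248.8, 325.7]
side paddle 0.91 [233.1, 329.7, 248.2, 363.1]
(-0.215, 0, 0.119) [242.9 313.6]
(-0.302, 0, 0.106) [239.7 354.6]
top handle_grip 0.95 [319.0, 248.7, 378.2, 261.9]
top paddle 0.65 [375.7, 257.2, 401.4, 266.8]
(-0.215, 0, 0.119) [365.4 256.6]
(-0.302, 0, 0.106) [396.3 261.5]
wrist handle_grip 0.8 [307.1, 0.0, 416.8, 140.1]
wrist paddle 0.61 [259.9, 59.2, 343.0, 210.8]
(-0.215, 0, 0.119) [341.6  97.1]
(-0.302, 0, 0.106) [281.2 192.8]
```

View pics/c4.png

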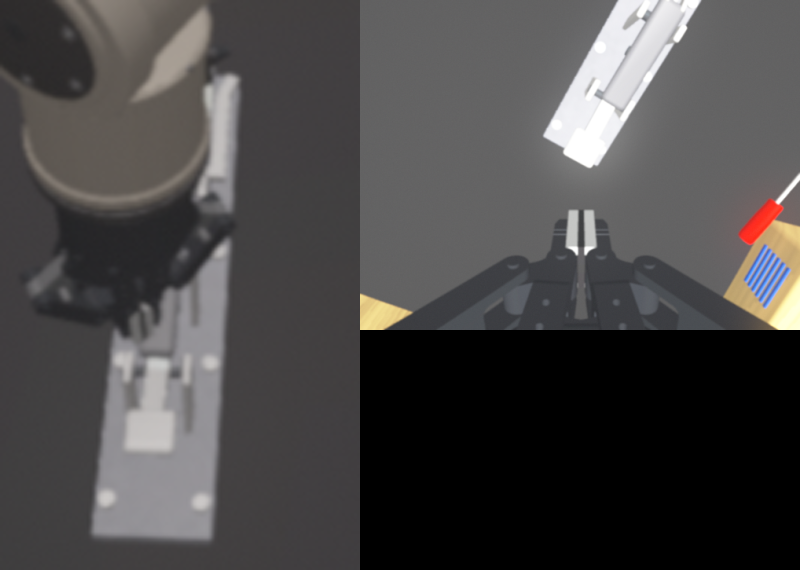

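apply_moves:
  commands: "0 0 0 60 -1;0 0 0 60 -1;0 0 0 60 -1;0 0 0 60 -1;0 0 0 60 -1;0 0 0 60 -1;0 0 0 110 -1;0 0 0 110 -1;0 0 0 110 -1;0 0 0 110 -1;0 0 0 110 -1"

```text
time_s: 21.8
tcp_pos: [0.4364, -0.3184, 0.2503]
eef_rot: [[-0.0, 0.022, -1.0], [-0.0, -1.0, -0.022], [-1.0, 0.0, 0.0]]
contact_force: [-0.6, 0.4, -0.6]
width: 0.0002
```

apply_moves:
  commands: "0.03 0 0 60 -1;0.06 0 0 60 -1;0.1 0 0 60 -1;0.12 0 0 60 -1;0.13 0 0 60 -1;0.13 0 0 60 -1;0.13 0 0 60 -1;0.13 0 0 60 -1"

```text
time_s: 22.8
tcp_pos: [0.4364, -0.3186, 0.1204]
eef_rot: [[0.0, -0.851, -0.526], [-0.0, -0.526, 0.851], [-1.0, 0.0, -0.0]]
contact_force: [-0.3, -0.5, -0.1]
width: -0.0
```

```bash
python3 - <<'E'
from fit import *
s=r.get_state();print(s["joint_positions"].round(2),s["tcp_pos"],s["contact_force"])
E
```

```text
[-0.37  0.72  1.25  2.05 -0.83  1.01 -1.27] [ 0.43642877 -0.31856229  0.12043426] [-0.33169328 -0.51049274 -0.1000691 ]
```

apply_moves:
  commands: "0.006 0 0 0 -1;0.012 0 0 0 -1;0.018 0 0 0 -1;0.024 0 0 0 -1;0.024 0 0 0 -1"

```text
time_s: 23.42
tcp_pos: [0.4362, -0.3186, 0.096]
eef_rot: [[-0.0, -0.852, -0.523], [-0.0, -0.523, 0.852], [-1.0, 0.0, 0.0]]
contact_force: [-0.3, -0.4, 1.0]
width: -0.0
```

apply_moves:
  commands: "0.004 0 0 0 -1;0.008 0 0 0 -1;0.01 0 0 0 -1;0.01 0 0 0 -1"

```text
time_s: 23.92
tcp_pos: [0.4363, -0.3186, 0.0862]
eef_rot: [[-0.0, -0.852, -0.523], [-0.0, -0.523, 0.852], [-1.0, 0.0, -0.0]]
contact_force: [-0.3, -3.1, 2.6]
width: -0.0001
```

```bash
python3 - <<'E'
from fit import *
s=r.get_state();print(s["joint_positions"].round(2))
for n in("side","top"):
    c=r.camera(n)
    for m in r.masks_of(n,"handle_grip")[:2]: print(n,round(m["conf"],2),m["extent"])
E
```

```text
[-0.33  0.75  1.19  2.07 -0.89  0.96 -1.24]
top 0.59 [326.6, 245.6, 367.8, 256.6]
```

apply_moves:
  commands: "0.004 0 0 0 -1;0.008 0 0 0 -1;0.01 0 0 0 -1;0.01 0 0 0 -1"

```text
time_s: 24.62
tcp_pos: [0.4363, -0.3182, 0.0761]
eef_rot: [[-0.0, -0.852, -0.524], [0.001, -0.524, 0.852], [-1.0, -0.0, 0.001]]
contact_force: [-0.6, -0.1, 1.6]
width: 0.0003
```

apply_moves:
  commands: "0.004 0 0 0 -1;0.008 0 0 0 -1;0.01 0 0 0 -1;0.01 0 0 0 -1"

```text
time_s: 25.12
tcp_pos: [0.4363, -0.3185, 0.0662]
eef_rot: [[-0.0, -0.852, -0.523], [0.0, -0.523, 0.852], [-1.0, 0.0, 0.0]]
contact_force: [0.2, -1.0, 3.0]
width: 0.0001
```

```bash
python3 - <<'E'
from fit import *
c=r.camera("side");save(c,"side5");c=r.camera("top");save(c,"top5")
b=cv2.imread("pics/side5.png")[210:400,190:310];a=cv2.imread("pics/top5.png")[215:300,240:420]
a=cv2.resize(a,None,fx=2.4,fy=2.4,interpolation=2);b=cv2.resize(b,None,fx=3,fy=3,interpolation=2)
im=np.zeros((570,800,3),np.uint8);im[:,:360]=b;im[:a.shape[0],360:360+a.shape[1]]=a;cv2.imwrite("pics/c5.png",im)
E
```

```text
(no output)
```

View pics/c5.png

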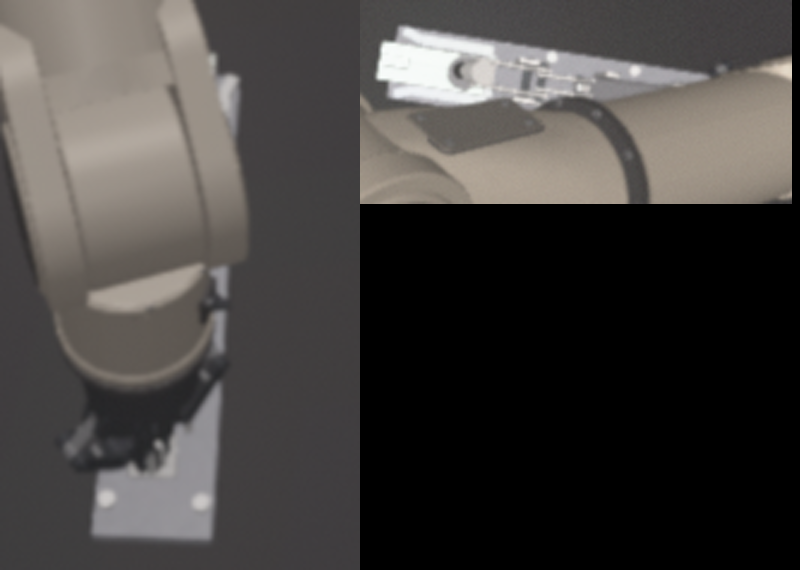

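apply_moves:
  commands: "-0.02 0 0 0 -1;-0.06 0 0 0 -1;-0.12 0 0 0 -1;-0.18 0 0 0 -1;-0.24 0 0 0 -1;-0.24 0 0.06 0 -1;-0.24 -0.0 0.06 0 -1;-0.24 -0.1 0.08 0 -1;-0.24 -0.15 0.08 0 -1;-0.24 -0.15 0.08 0 -1;-0.24 -0.15 0.08 0 -1"

```text
time_s: 26.6
tcp_pos: [0.5233, -0.1704, 0.3058]
eef_rot: [[-0.001, -0.851, -0.526], [-0.001, -0.526, 0.851], [-1.0, 0.002, -0.0]]
contact_force: [-0.7, -0.8, 0.5]
width: -0.0001
```

```bash
python3 - <<'E'
from fit import *
print(r.get_state()["joint_positions"].round(2))
d=np.array([np.cos(1.4247),np.sin(1.4247)]);o=np.array([.4809,-.0198])
for n in("side","top"):
    c=r.camera(n);save(c,n+"6")
    for t in("handle_grip","paddle","carrier","cap"):
        for m in r.masks_of(n,t)[:1]: print(n,t,round(m["conf"],2),m["extent"])
    for l in((-.19,0,.2),(-.213,0,.22),(-.215,0,.119),(-.24,0,.12)): print(l,proj(c,[*(o+d*l[0]),l[2]]).round(1))
b=cv2.imread("pics/side6.png")[210:400,190:310];a=cv2.imread("pics/top6.png")[215:300,240:420]
a=cv2.resize(a,None,fx=2.4,fy=2.4,interpolation=2);b=cv2.resize(b,None,fx=3,fy=3,interpolation=2)
im=np.zeros((570,800,3),np.uint8);im[:,:360]=b;im[:a.shape[0],360:360+a.shape[1]]=a
im[220:560,360:800]=cv2.resize(cv2.imread("pics/top6.png"),(440,340));cv2.imwrite("pics/c6.png",im)
E
```

```text
[-0.77  0.31  1.21  1.84 -0.31  1.21 -2.05]
side handle_grip 0.86 [233.0, 263.8, 252.6, 297.5]
side paddle 0.7 [231.0, 312.1, 249.4, 362.8]
side carrier 0.96 [244.1, 226.8, 259.1, 265.6]
side cap 0.53 [243.8, 224.6, 266.0, 264.2]
(-0.19, 0, 0.2) [242.3 282.7]
(-0.213, 0, 0.22) [241.  286.9]
(-0.215, 0, 0.119) [242.9 313.6]
(-0.24, 0, 0.12) [241.9 323.9]
top paddle 0.68 [253.4, 227.7, 339.0, 266.7]
top carrier 0.91 [252.6, 237.6, 289.2, 254.1]
(-0.19, 0, 0.2) [362.1 254.8]
(-0.213, 0, 0.22) [373.  256.2]
(-0.215, 0, 0.119) [365.4 256.6]
(-0.24, 0, 0.12) [374.8 258. ]
```

View pics/c6.png

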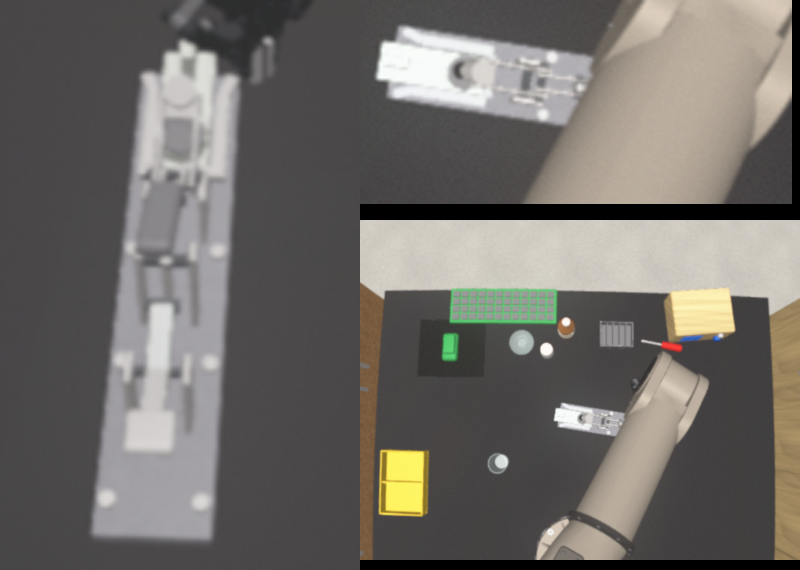

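```bash
python3 -c "
from rig import r
print(r.sign_off())"
```

```text
the job is handed in; nothing more can be done
None
```

The job is done and handed in at about 27 s of the 70 s. I took the carrier by its tab and slid it into the throat until it met the end stop. I then let go, locked the handle and pressed the release paddle so the handle sprang up.

- **Seating:** the push against the stop reached 12.8 N, slightly over the suggested 5 to 10 N. In the last side picture, the carrier's outer end is within a pixel of where it should be when fully home.
- **Locking:** resistance rose to about 12 N, then fell to zero over centre, and I pressed to the solid stop at 12.5 N. With the hand off, the pictures showed the handle still down. It stayed locked for over 4 s.
- **Release:** the paddle took about 3 N at the readings I had, less than the 7 N described. The last side picture shows the handle back up exactly where it was before locking. The jaw looks open, the arm is clear, and the last full view showed nothing else out of place.

**Not confirmed:**
- **Lid:** I did not measure its final height, because the jaw hides it. I infer that it is home from the full lock.
- **Detectors:** a few network detections named the wrong object, so I relied on the pictures and calibrated positions instead.

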